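# Clamp a lacquered finial with the cam lever

### The job

The slim turned finial has sticky lacquer on it, so never touch it with the gripper: pick it up with the spring tongs and stand it upright on the cam clamp's base, in the nest between the vee block and the pad. Lay the tongs back flat on the bench, clear of the clamp, then swing the cam lever to the cam's highest lift, where the arm lies in line with the jaw and points at the index pin. Finish while still holding the lever there, since a spring swings it back, with the finial clamped upright in the vee and the other turned pieces left where they stand.

Things in the scene. Friction and masses are not known exactly. Their poses are not given: they have to be found in the camera images.
- finial: Slim turned piece of pale wood, 64 mm tall, about 18 g, upright on the bench in a row of three; the tallest and thinnest of them. Origin: centre of its underside, z up. Barrel 18 mm in diameter from 0 to 22 mm height, thin shank 12 mm in diameter from 24 to 48 mm, then a head 16 mm in diameter with a small point.
- tongs: Spring tongs, 100 g, lying on the bench: two parallel steel arms side by side, the left one sliding on two guide rods at the back, held apart by a spring. Origin: on the underside, midway between the open arms, mid-grip, near the centre of mass; x to the tips, z up. Grip plates (dark wood): x -25 to 25 mm, 24 mm high, 52 mm over the outsides when open. Back end at x = -67 mm.
- tongs_tip (a point): Midway between the tips of the open tongs, 68 mm ahead of the tongs' origin, 12 mm above their underside. Tips: blocks 14 mm long, 10 mm high. Their gap is the grip's outer width less 22 mm: 30 mm open, 12 mm (on the shank) at a grip width of 34 mm. Spring: 3 N open, 6 N on the shank; squeezed to 42-48 mm the tongs can be carried tips open; 20 N holds the finial.
- clamp: Cam clamp fixed to the bench, place and yaw vary. Steel base plate 12 mm thick, x -50 to 50 mm, y -180 to 50 mm. Origin under the nest at bench level, z up. Wooden vee block on the +y side; on the -y side the jaw with its wooden pad (30 mm wide), then cam and lever. Vee and pad tops are 34 mm above the bench. The -x side is free for the tongs.
- nest (a point): On the base plate's top (12 mm above the bench): where the centre of the finial's underside is when seated in the vee; axes as the clamp's. At rest the pad's face is at y = -19 mm, so set the finial down at x = 0, y = -5 mm, 5 mm free on either side. The vee is 32 mm wide at its mouth (y = -3.5 mm); the pad's push then draws the finial central.
- cam_pivot (a point): Point on the lever's vertical pivot axis, 35 mm above the bench, at x = 0, y = -70 mm in the clamp's frame.
- lever_knob (a point): On the axis of the lever's knob, 60 mm above the bench, 75 mm from the pivot axis. The knob is an upright dark wooden post 16 mm in diameter, 35 to 77 mm above the bench, standing on the lever's steel arm (14 mm wide).
- index_pin (a point): Top of the index pin, a steel pin 8 mm in diameter on the base plate, 26 mm above the bench, 98 mm from the pivot along the clamp's -y. The lever's arm points at it when the cam is at its highest lift.
- cam (a joint): Lever angle, rad: 0 at rest (arm nearly along the clamp's +x, 0.17 rad towards -y), growing clockwise seen from above, stop at 2.40. The jaw's lift is highest, 13 mm, at 1.40, arm along the clamp's -y at the index pin; beyond that it falls again. A spring (under 3 N at the knob) swings the lever back to 0 when let go.
- pull: Bystander: mushroom-shaped pale wooden drawer pull, 46 mm tall, 36 mm across, in the row with the finial. Leave alone. Origin: centre of its underside.
- spool: Bystander: pale wooden spool, 40 mm tall, 34 mm across, in the row with the finial. Leave alone. Origin: centre of its underside.
- wheel: Bystander: toy wheel lying flat, 68 mm across, 18 mm high, with a 16 mm hole. Leave alone. Origin: centre of its underside.
Not all that is in view belongs to the job. There is more than one size of the tongs; the job needs the middle-sized.

How it is judged:
By the outcome, as a careful person would: the job done as asked, in the order asked, and still so for the second after the job is handed in, while the arm keeps its last pose, push and grip.
It also fails if it takes over 66 s, if anything falls off the work surface, if the arm or the gripper's body presses on something with over 40 N, if the wrist force passes 120 N, or if a joint passes its speed limit or range.

### The arm

A 7-joint arm with a two-finger parallel gripper is mounted at the origin on the work surface. World frame = base frame: x ahead of the robot, y to its left, z up, the work surface at z = 0. Lengths are in m, angles in rad, forces in N, time in s.
With the tool pointing down it reaches from about 0.4 to 0.925 m from the base axis. Payload 4.1 kg.
Tool frame: the origin (TCP) lies midway between the tips of the shut fingers; the grasp point (between the pads) lies 19 mm behind it (r.hold_point_z is the distance from the TCP to the grasp point, in m); z points along the fingers, y is the line along which they close (so a half turn about z gives the same grasp; the last joint's range is limited). The gripper opens to 85 mm and grips with 20 to 120 N. Pads are 22 mm wide; open, the fingers measure 114 mm over their backs; the gripper's body (76 mm by 85 mm) begins 54 mm behind the grasp point. The pads swing forward as they close: fully open they stand 13 mm farther back than shut.
Start: joints at [1.121, 0.398, 0.045, 1.537, -0.019, 1.207, -0.051], TCP at [0.223, -0.61, 0.207] pointing down, gripper open.
Joint ranges: [-2.82, 2.82], [-0.49, 2.23], [-1.37, 1.46], [0, 2.46], [-1.36, 4.5], [0.23, 2], [-2.94, 2.94]. Speed limits (rad/s): [2.57, 2.57, 3.14, 3.14, 3.14, 3.14, 3.14].

### API

Orientations are given as a unit quaternion [w, x, y, z].
In Python, from station import sensors, vision, order, spotter, r gives the robot as it stands.
- The arm moves only by the shell command python3 -m crank 'ROWS' [FORCE]. ROWS is JSON, a list of rows, each a list of 5 numbers: the opening, from 0 (shut) to 1 (fully open), then the shift along the tool's x, y, z normalised to -1 to 1, where 1 is 200 mm, then the turn about the tool's z normalised to -1 to 1, where 1 is 30 degrees. In form: [[gripper, x, y, z, turn], ...]. A call has 1 to 12 rows; each row shifts and turns the commanded pose from where the row before left it, along the tool's axes as they then stand; what a row does not reach is not made up. A row lasts 1/12 s, in which the tool goes at most 41.7 mm and 7.16 degrees, less where a joint would pass 70% of its speed; a pose out of reach is approached as far as the arm can. A call with a number of a shift or a turn outside -1 to 1 is refused whole. A call with a gripper value outside its range is refused whole. The fingers move at their own pace and stop on an object; FORCE is the grip in N (left out, the last holds). Time passes only in rows, so rows that do not move let the fingers close. It gives the time, the measured TCP pose, the force, the opening and the grip force at its end, in the units of the state.
- sensors.get_obs(): the state, without advancing time (a new reading comes with each control period).
- vision.camera(name): name is "scene" or "side" or "wrist"; returns the picture (400x640x3 uint8, red, green, blue); there is no depth.
- vision.get_calibration(name): a dict with "fx", "fy", "cx", "cy" (pixels), "R" (3x3) and "t" (3): a world point X has camera coordinates R X + t. Camera axes: x right, y down, z forward; pixel columns grow to the right and rows downward; lengths in m; the calibration is good to about 2 mm. A picture is of the moment at which its call begins: read the wrist's pose just before it. get_calibration takes no time and is no camera call; for the wrist camera it gives the pose at the moment of the call.
- order.sign_off(): hands the job in; it is judged then, once.
Trained networks look in the newest picture that a camera, given by its name, has taken for a name from the list of things; names that differ only in an ending like _2 or _b are one class to them, and where a whole thing is asked for, a point or a joint stands for the part that bears it (a point fixed in the world has none). Each returns a list of dicts, best first, with "conf" (0 to 1); they miss things now and then, are a little off and sometimes report something else, mostly with a low value. They report only what shows in the picture. A call takes as long as a camera call. They do not tell look-alikes from the thing itself.
- spotter.look_for(target, camera): "xyz" ([x, y, z] in m, in world coordinates, good to about 4 mm: the middle of the surface that is visible of it).
- spotter.spot_point(target, camera): "xyz" ([x, y, z] in m, in world coordinates, good to about 4 mm: a listed point, or the origin of a listed thing).
The state is a dict: "time_s": time; "joint_positions": joint angles; "joint_vel": joint speeds; "joint_efforts": joint torques, N m; "ee_pos": TCP position; "ee_rot": TCP orientation; "ft_force": force on the tool from outside, world axes, zero at the start; "ft_torque": the same for the moment, N m; "finger_gap": opening from 0.0 (shut) to 1.0 (fully open); "grip_force": force on a finger pad.
Only numpy, scipy, OpenCV 4.12 (cv2) and the standard library are available. Lean on these libraries where they do the work, as an engineer would, in place of code of your own. Each camera call takes 0.05 s, during which the arm holds its last target. There are 200 camera calls.

## Working session

There is one attempt and no reset: what is moved stays moved. The work goes in short steps, Python scripts to look and compute and a shell command to move; the robot and the scene stay as the last step left them, time stands still between calls to the robot, and variables do not carry over. Pictures are saved under pics/ and viewed, at most 10 in all, crops included, and the job is handed in when it is done.

```bash
ls; mkdir -p pics; python3 - <<'E'
from station import sensors, vision, order, spotter, r
import cv2, numpy as np
o=sensors.get_obs(); print({k:np.round(v,3).tolist() for k,v in o.items()})
a=[]
for c in ["scene","side"]:
    im=vision.camera(c); cv2.imwrite(f"pics/{c}0.png",im[:,:,::-1])
    k=vision.get_calibration(c); print(c,{q:np.round(v,3).tolist() for q,v in k.items()})
    for n in ["finial","tongs","clamp","pull","spool","wheel"]:
        print(n,[(np.round(d["xyz"],3).tolist(),round(d["conf"],2)) for d in spotter.spot_point(n,c)[:4]])
    for n in ["tongs_tip","nest","cam_pivot","lever_knob","index_pin"]:
        print(n,[(np.round(d["xyz"],3).tolist(),round(d["conf"],2)) for d in spotter.spot_point(n,c)[:4]])
E
```

```text
pics
{'time_s': 0.0, 'joint_positions': [1.121, 0.399, 0.045, 1.538, -0.019, 1.207, -0.051], 'joint_vel': [-0.002, 0.001, 0.001, 0.001, -0.001, 0.002, -0.002], 'joint_efforts': [-0.0, -47.512, 1.364, -25.422, 0.012, 0.009, 0.0], 'ee_pos': [0.223, -0.61, 0.206], 'ee_rot': [-0.001, 0.985, 0.175, -0.0], 'ft_force': [-0.828, 1.119, -0.134], 'ft_torque': [0.04, -0.004, -0.015], 'grip_force': 0.0, 'finger_gap': 0.998}
scene {'fx': 452.284, 'fy': 452.284, 'cx': 318.773, 'cy': 201.176, 'R': [[-0.004, 1.0, -0.016], [0.803, -0.007, -0.596], [-0.596, -0.015, -0.803]], 't': [-0.104, -0.363, 1.425]}
finial [([0.621, 0.163, -0.002], 0.52)]
tongs [([0.488, 0.345, 0.004], 0.85), ([0.534, 0.541, 0.0], 0.68), ([0.309, 0.39, -0.004], 0.59)]
clamp [([0.538, -0.076, 0.009], 0.27)]
pull []
spool [([0.635, 0.258, -0.001], 0.58)]
wheel [([0.736, 0.04, 0.003], 0.72)]
tongs_tip [([0.524, 0.44, 0.018], 0.93), ([0.551, 0.352, 0.011], 0.8), ([0.342, 0.352, 0.008], 0.6)]
nest [([0.537, -0.077, 0.012], 0.93)]
cam_pivot [([0.543, -0.148, 0.037], 0.72)]
lever_knob [([0.617, -0.147, 0.063], 0.78), ([0.635, 0.262, -0.
[... 238 characters left out ...]
26, 0.161, 0.002], 0.45)]
tongs [([0.308, 0.39, -0.001], 0.86), ([0.532, 0.538, 0.0], 0.76), ([0.489, 0.345, 0.001], 0.67)]
clamp [([0.532, -0.075, -0.003], 0.95), ([0.578, 0.071, -0.002], 0.21)]
pull [([0.578, 0.069, -0.003], 0.58), ([0.554, -0.246, 0.026], 0.36), ([0.533, -0.077, 0.011], 0.31)]
spool [([0.637, 0.261, 0.009], 0.76)]
wheel [([0.736, 0.041, -0.0], 0.82)]
tongs_tip [([0.555, 0.355, 0.015], 0.95), ([0.525, 0.442, 0.018], 0.83), ([0.344, 0.355, 0.01], 0.59), ([0.579, 0.068, 0.0], 0.45)]
nest [([0.537, -0.08, 0.011], 0.8)]
cam_pivot [([0.54, -0.146, 0.036], 0.75)]
lever_knob [([0.616, -0.152, 0.058], 0.71), ([0.554, 0.354, 0.017], 0.26)]
index_pin [([0.552, -0.243, 0.025], 0.81)]
```

View pics/scene0.png

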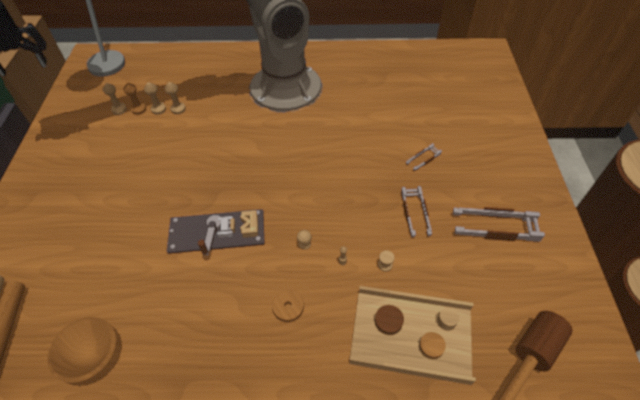

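View pics/side0.png

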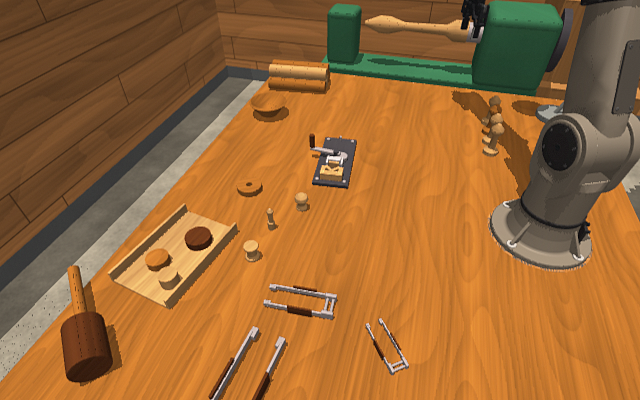

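Scene picture: finial candidates are (343,257) (slim one, finial), (304,239) (mushroom, the pull) and (386,260) (spool). The four turned pieces at (110-180,98) are decoys far away. Tongs candidates are (424,157) small, (417,212) middle and (498,224) large. I choose the middle tongs at (417,212) and the finial at (343,257). The clamp is at (216,230), with its lever knob at (203,246). I'll check this choice in a crop.

```bash
cat > h.py <<'E'
from station import sensors, vision, order, spotter, r
import cv2, numpy as np
from scipy.spatial.transform import Rotation as Rn
def pose():
    o=sensors.get_obs(); w,x,y,z=o["ee_rot"]; R=Rn.from_quat([x,y,z,w]).as_matrix()
    return np.array(o["ee_pos"]),R,o
def go(target,yaw_deg,start=None):
    """tool-frame shift (before the turn), in normalised units, and turn, from start=(p,yaw)"""
    p,R,o=pose()
    yaw=np.degrees(np.arctan2(R[1,0],R[0,0]))
    if start is not None: p,yaw=np.array(start[0]),start[1]
    c,s=np.cos(np.radians(yaw)),np.sin(np.radians(yaw))
    Rt=np.array([[c,s,0],[s,-c,0],[0,0,-1]])
    d=Rt.T@(np.array(target)-p)
    print("from",np.round(p,4),round(yaw,2),"shift mm(at start yaw)",np.round(d*1e3,1),"norm",np.round(d/.2,3),"turn norm",round((yaw-yaw_deg)/30,3))
E
python3 - <<'E'
from h import *
im=cv2.imread("pics/scene0.png"); c=cv2.resize(im[130:290,280:480],None,fx=4,fy=3.75,interpolation=cv2.INTER_CUBIC); cv2.imwrite("pics/crop.png",c[:600,:800])
print(r.hold_point_z)
go([.45,-.2,.3],20.15); go([.45,.30,.25],5,([.45,-.2,.3],20.15))
E
```

```text
0.0187
from [ 0.2234 -0.6104  0.2066] 20.11 shift mm(at start yaw) [ 353.9 -307.5  -93.4] norm [ 1.769 -1.538 -0.467] turn norm -0.001
from [ 0.45 -0.2   0.3 ] 20.15 shift mm(at start yaw) [ 172.2 -469.4   50. ] norm [ 0.861 -2.347  0.25 ] turn norm 0.505
```

View pics/crop.png

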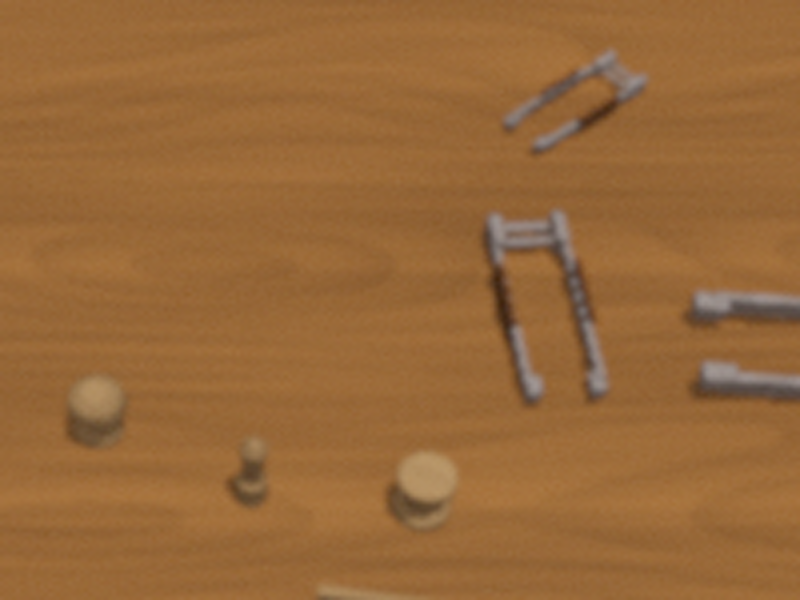

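The crop shows the middle-sized tongs (crop 545,305) pointing towards +x, and the finial (250,470) between the pull (97,410) and the spool (425,490). The choice stands.

```bash
python3 -m crank '[[1,0.147,-0.128,-0.039,0],[1,0.147,-0.128,-0.039,0],[1,0.147,-0.128,-0.039,0],[1,0.147,-0.128,-0.039,0],[1,0.147,-0.128,-0.039,0],[1,0.147,-0.128,-0.039,0],[1,0.147,-0.128,-0.039,0],[1,0.147,-0.128,-0.039,0],[1,0.147,-0.128,-0.039,0],[1,0.147,-0.128,-0.039,0],[1,0.147,-0.128,-0.039,0],[1,0.147,-0.128,-0.039,0]]'
python3 - <<'E'
from h import *
go([.45,.30,.25],5)
E
```

```text
time_s: 2.2
ee_pos: [0.4497, -0.1989, 0.301]
ee_rot: [0.0, 0.985, 0.174, 0.0]
ft_force: [1.0, 0.0, -0.4]
finger_gap: 0.998
grip_force: 0.0
from [ 0.4497 -0.1989  0.301 ] 20.1 shift mm(at start yaw) [ 171.7 -468.4   51. ] norm [ 0.859 -2.342  0.255] turn norm 0.503
```

```bash
cat >> h.py <<'E'
def spots(names,cam):
    vision.camera(cam)
    for n in names: print(cam,n,[(np.round(d["xyz"],4).tolist(),round(d["conf"],2)) for d in spotter.spot_point(n,cam)[:3]])
E
python3 - <<'E'
from h import *
spots(["nest","cam_pivot","index_pin","lever_knob","clamp"],"wrist")
E
python3 -m crank '[[1,0.072,-0.195,0.021,0],[1,0.072,-0.195,0.021,0],[1,0.072,-0.195,0.021,0],[1,0.072,-0.195,0.021,0],[1,0.072,-0.195,0.021,0],[1,0.072,-0.195,0.021,0],[1,0.072,-0.195,0.021,0],[1,0.072,-0.195,0.021,0],[1,0.072,-0.195,0.021,0],[1,0.072,-0.195,0.021,0],[1,0.072,-0.195,0.021,0],[1,0.072,-0.195,0.021,0]]'
python3 -m crank '[[1,0,0,0,0.2],[1,0,0,0,0.2],[1,0,0,0,0.1],[1,0,0,0,0]]'
python3 - <<'E'
from h import *
im=vision.camera("wrist"); cv2.imwrite("pics/w1.png",im[:,:,::-1])
spots(["tongs","tongs_tip","finial","spool","pull"],"wrist")
E
```

```text
wrist nest [([0.5347, -0.0761, 0.0162], 0.59)]
wrist cam_pivot [([0.5391, -0.1471, 0.0343], 0.86)]
wrist index_pin [([0.5509, -0.2419, 0.0243], 0.79)]
wrist lever_knob []
wrist clamp [([0.5399, -0.146, 0.0338], 0.66), ([0.5305, -0.0801, 0.003], 0.57)]
time_s: 3.5
ee_pos: [0.4515, 0.2963, 0.2493]
ee_rot: [0.001, 0.985, 0.172, 0.0]
ft_force: [0.8, -1.0, 0.5]
finger_gap: 1.0
grip_force: 0.0
time_s: 3.83
ee_pos: [0.4515, 0.295, 0.2491]
ee_rot: [0.001, 0.999, 0.043, -0.0]
ft_force: [0.2, 0.2, -0.3]
finger_gap: 1.0
grip_force: 0.0
wrist tongs [([0.3064, 0.3926, -0.0009], 0.79)]
wrist tongs_tip [([0.5539, 0.3475, 0.0099], 0.97), ([0.3377, 0.352, 0.0079], 0.58)]
wrist finial [([0.6246, 0.1579, -0.0009], 0.58)]
wrist spool []
wrist pull [([0.5775, 0.0727, -0.0003], 0.74)]
```

View pics/w1.png

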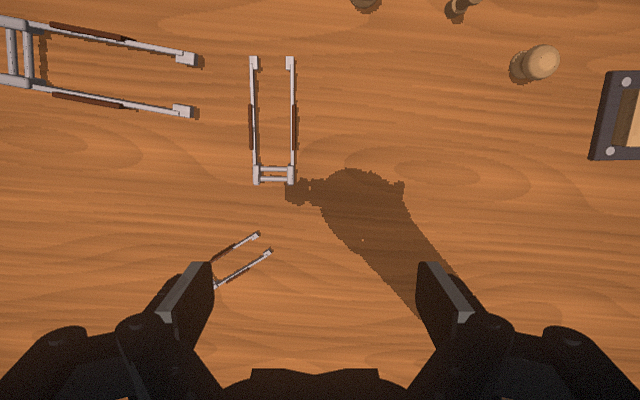

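The wrist picture shows the middle tongs upright in the frame: tips at (254,62) and (291,62), plates at about (250,127) and (295,127), back end at row 184. The large tongs are at the left (110,65) and the small pair is at (240,260).

```bash
cat >> h.py <<'E'
def proj(cam,u,v,z,k=None):
    k=k or vision.get_calibration(cam); R=np.array(k["R"]); t=np.array(k["t"])
    C=-R.T@t; d=R.T@np.array([(u-k["cx"])/k["fx"],(v-k["cy"])/k["fy"],1.]); return C+d*(z-C[2])/d[2]
E
python3 - <<'E'
from h import *
im=cv2.imread("pics/w1.png").astype(int)
for row in (110,127,140): print(row,[ (c,im[row,c].tolist()) for c in list(range(244,258))+list(range(287,302)) if im[row,c].max()<115 or im[row,c].min()>120])
for v,cs in ((62,(254,291)),(104,(250,295)),(127,(250,295)),(150,(251,295)),(184,(256,292))):
    q=[proj("wrist",c,v,0.016) for c in cs]; print(v,np.round(q[0],4),np.round(q[1],4),np.round((q[0]+q[1])/2,4))
E
```

```text
110 [(248, [41, 65, 111]), (249, [36, 63, 107]), (250, [31, 56, 107]), (251, [15, 32, 58]), (253, [206, 211, 230]), (254, [59, 63, 79]), (255, [47, 58, 79]), (290, [121, 135, 165]), (291, [201, 201, 213]), (292, [21, 43, 96]), (293, [36, 60, 109]), (294, [43, 65, 110]), (295, [15, 36, 61]), (296, [38, 59, 95])]
127 [(249, [42, 60, 102]), (250, [45, 66, 114]), (251, [30, 54, 97]), (252, [47, 55, 71]), (255, [49, 57, 71]), (256, [42, 64, 95]), (257, [34, 65, 104]), (291, [190, 188, 206]), (292, [20, 50, 99]), (293, [38, 59, 107]), (294, [39, 64, 110]), (295, [21, 30, 61]), (296, [41, 67, 99])]
140 [(249, [38, 64, 101]), (250, [41, 63, 110]), (251, [39, 65, 108]), (252, [20, 35, 63]), (254, [202, 204, 226]), (255, [55, 59, 74]), (256, [56, 63, 85]), (257, [33, 66, 111]), (291, [189, 190, 205]), (292, [24, 49, 99]), (293, [39, 61, 108]), (294, [44, 64, 107]), (295, [13, 32, 60]), (296, [35, 57, 88])]
62 [0.5534 0.3719 0.016 ] [0.557  0.3321 0.016 ] [0.5552 0.352  0.016 ]
104 [0.5094 0.3746 0.016 ] [0.5138 0.3247 0.016 ] [0.5116 0.3496 0.016 ]
127 [0.4842 0.3737 0.016 ] [0.4887 0.3228 0.016 ] [0.4864 0.3483 0.016 ]
150 [0.4581 0.3717 0.016 ] [0.4626 0.3209 0.016 ] [0.4604 0.3463 0.016 ]
184 [0.418  0.3643 0.016 ] [0.4219 0.3215 0.016 ] [0.4199 0.3429 0.016 ]
```

```bash
python3 - <<'E'
from h import *
go([.487,.3475,.08],4.0)
E
```

```text
from [0.4507 0.2963 0.2499] 5.08 shift mm(at start yaw) [ 40.6 -47.8 169.9] norm [ 0.203 -0.239  0.85 ] turn norm 0.036
```

```bash
python3 -m crank '[[1,0.041,-0.048,0.17,0.036],[1,0.041,-0.048,0.17,0],[1,0.041,-0.048,0.17,0],[1,0.041,-0.048,0.17,0],[1,0.041,-0.048,0.17,0],[1,0,0,0,0],[1,0,0,0,0]]'
python3 - <<'E'
from h import *
im=vision.camera("wrist"); cv2.imwrite("pics/w2.png",im[:,:,::-1])
go([.487,.3475,.001],4.0)
E
```

```text
time_s: 4.77
ee_pos: [0.4867, 0.347, 0.0782]
ee_rot: [0.001, 0.999, 0.035, -0.002]
ft_force: [-1.3, -0.0, -0.1]
finger_gap: 1.001
grip_force: 0.0
from [0.4878 0.3477 0.0803] 4.04 shift mm(at start yaw) [-0.8  0.2 79.3] norm [-0.004  0.001  0.397] turn norm 0.001
```

View pics/w2.png

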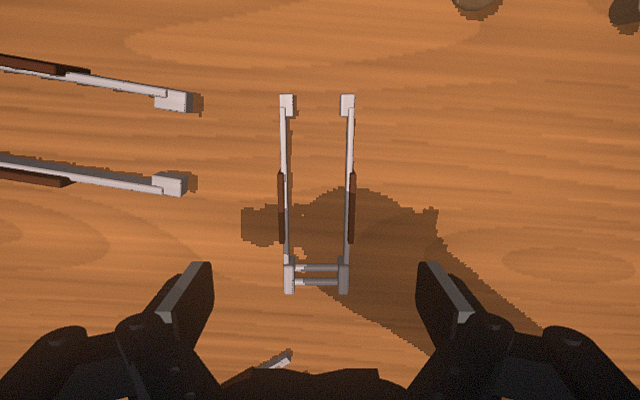

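The tongs sit centred and parallel between the fingers: tips at (288,105) and (347,105), plates on rows 171-243 at cols 281 and 352.

```bash
python3 - <<'E'
from h import *
for v,cs in ((104,(288,347)),(171,(278,355)),(243,(279,354))):
    for z in (.017,.024): 
        q=[proj("wrist",c,v,z) for c in cs]; print(v,z,np.round((q[0]+q[1])/2,4),round(np.linalg.norm(q[0]-q[1])*1e3,1))
E
python3 -m crank '[[1,0,0,0.13,0],[1,0,0,0.13,0],[1,0,0,0.1,0],[1,0,0,0.037,0],[1,0,0,0,0],[1,0,0,0,0]]'
```

```text
104 0.017 [0.5573 0.3516 0.017 ] 37.8
104 0.024 [0.5575 0.3517 0.024 ] 36.6
171 0.017 [0.5136 0.3491 0.017 ] 52.2
171 0.024 [0.5151 0.3492 0.024 ] 50.6
243 0.017 [0.4608 0.3452 0.017 ] 54.2
243 0.024 [0.4639 0.3455 0.024 ] 52.5
time_s: 5.32
ee_pos: [0.4891, 0.3484, 0.0027]
ee_rot: [-0.001, 0.999, 0.035, 0.001]
ft_force: [-0.7, -0.6, 0.6]
finger_gap: 0.995
grip_force: 0.0
```

```bash
python3 -m crank '[[0.53,0,0,0,0],[0.53,0,0,0,0],[0.53,0,0,0,0],[0.53,0,0,0,0],[0.53,0,0,0,0],[0.53,0,0,0,0]]' 20
python3 -m crank '[[0.53,0,0,0,0],[0.53,0,0,-0.05,0],[0.53,0,0,-0.075,0],[0.53,0,0,-0.075,0],[0.53,0,0,0,0],[0.53,0,0,0,0]]'
python3 - <<'E'
from h import *
o=sensors.get_obs(); print(np.round(o["ee_pos"],4),o["finger_gap"],o["grip_force"])
im=vision.camera("wrist"); cv2.imwrite("pics/w3.png",im[:,:,::-1])
print([(np.round(d["xyz"],4).tolist(),round(d["conf"],2)) for d in spotter.spot_point("tongs_tip","wrist")])
spots(["tongs_tip","finial"],"side"); spots(["tongs_tip","finial"],"scene")
E
```

```text
time_s: 5.82
ee_pos: [0.488, 0.3477, 0.0007]
ee_rot: [0.0, 0.999, 0.035, 0.0]
ft_force: [0.1, -0.0, 0.9]
finger_gap: 0.532
grip_force: 0.0
time_s: 6.32
ee_pos: [0.4886, 0.3483, 0.0417]
ee_rot: [-0.001, 0.999, 0.035, 0.001]
ft_force: [0.5, 0.3, 0.3]
finger_gap: 0.534
grip_force: 0.0
[0.4886 0.3483 0.0417] 0.5339250676075888 0.0
[]
side tongs_tip [([0.3426, 0.3569, 0.0065], 0.92), ([0.5547, 0.3497, 0.0158], 0.85)]
side finial [([0.6261, 0.1641, -0.001], 0.47)]
scene tongs_tip [([0.5235, 0.4426, 0.0205], 0.95), ([0.555, 0.3536, 0.0124], 0.73), ([0.5441, -0.1463, 0.0325], 0.69)]
scene finial [([0.6241, 0.1591, -0.001], 0.43)]
```

View pics/w3.png

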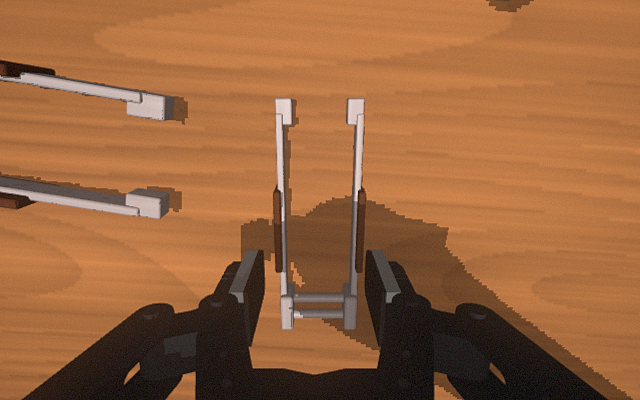

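The tongs stayed on the bench, with plates at cols 277 and 361 still open at full width, so an opening of 0.53 is wider than they are. I'll go back down and close in steps.

```bash
python3 -m crank '[[0.65,0,0,0,0],[0.65,0,0,0.1,0],[0.65,0,0,0.1,0],[0.65,0,0,0.005,0],[0.6,0,0,0,0],[0.53,0,0,0,0],[0.53,0,0,0,0],[0.53,0,0,0,0]]'
python3 -m crank '[[0.5,0,0,0,0],[0.5,0,0,0,0],[0.5,0,0,0,0]]'
python3 -m crank '[[0.47,0,0,0,0],[0.47,0,0,0,0],[0.47,0,0,0,0]]'
python3 -m crank '[[0.44,0,0,0,0],[0.44,0,0,0,0],[0.44,0,0,0,0]]'
```

```text
time_s: 7.38
ee_pos: [0.4886, 0.3483, 0.0007]
ee_rot: [-0.001, 0.999, 0.035, 0.001]
ft_force: [-0.3, -0.1, -0.6]
finger_gap: 0.533
grip_force: 0.0
time_s: 7.63
ee_pos: [0.4881, 0.3477, -0.0001]
ee_rot: [-0.0, 0.999, 0.035, 0.0]
ft_force: [0.1, -1.2, -0.7]
finger_gap: 0.501
grip_force: 0.0
time_s: 7.88
ee_pos: [0.4879, 0.3476, -0.0005]
ee_rot: [0.0, 0.999, 0.035, -0.0]
ft_force: [0.0, -0.3, 0.0]
finger_gap: 0.473
grip_force: 0.0
time_s: 8.13
ee_pos: [0.4878, 0.3477, -0.0005]
ee_rot: [0.0, 0.999, 0.035, -0.0]
ft_force: [-0.0, 0.0, -0.5]
finger_gap: 0.438
grip_force: 0.0
```

```bash
cat >> h.py <<'E'
def tips(z):
    """bright tip blocks in the wrist picture -> world centres at block-top height z"""
    im=vision.camera("wrist"); m=((im.min(2)>150)*255).astype(np.uint8); m[:, :225]=0; m[:,420:]=0; m[200:]=0
    n,l,s,c=cv2.connectedComponentsWithStats(m)
    for i in range(1,n):
        if s[i][4]>60:
            x,y,w,h,_=s[i]; top=l[y:y+12]==i; u=np.where(top)[1]
            print("blk cols",u.min(),u.max(),"rows",y,y+h,np.round(proj("wrist",u.min(),y+6,z),4),np.round(proj("wrist",u.max(),y+6,z),4))
    return im
E
python3 - <<'E'
from h import *
tips(.017)
E
```

```text
blk cols 263 282 rows 98 200 [0.5577 0.3749 0.017 ] [0.5583 0.367  0.017 ]
blk cols 356 376 rows 98 200 [0.5604 0.3363 0.017 ] [0.561 0.328 0.017]
```

```bash
python3 - <<'E'
from h import *
im=vision.camera("wrist"); s=vision.camera("side")[230:360,220:400]
a=cv2.resize(im[:,:,::-1][150:400,160:480],(640,500)); cv2.imwrite("pics/w4.png",a)
s=cv2.resize(s[:,:,::-1],(720,520),interpolation=cv2.INTER_CUBIC); cv2.imwrite("pics/s4.png",s)
E
```

```text
(no output)
```

View pics/w4.png

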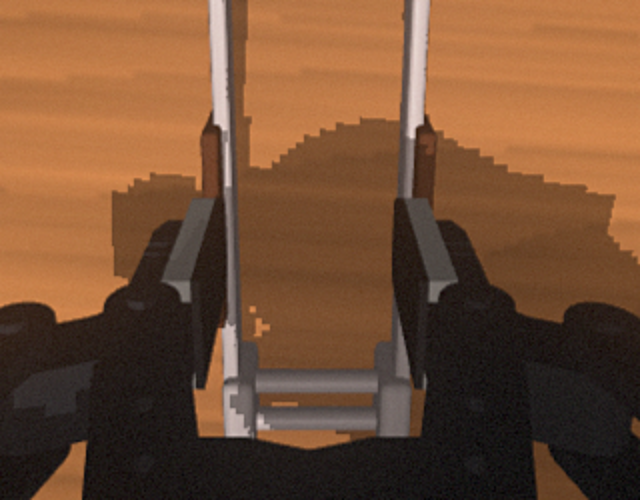

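```bash
python3 - <<'E'
from h import *
for z in (.0,.006,.012,.02,.03):
    a,b=proj("wrist",266,250,z),proj("wrist",357,250,z); print(z,np.round(a,4),np.round(b,4),np.linalg.norm(a-b))
p,R,o=pose(); k=vision.get_calibration("wrist"); C=-np.array(k["R"]).T@np.array(k["t"]); print(R.T@(C-p), p)
E
```

```text
0.0 [0.4832 0.3737 0.    ] [0.4866 0.326  0.    ] 0.04783676788092198
0.006 [0.4861 0.373  0.006 ] [0.4894 0.327  0.006 ] 0.046115061601699724
0.012 [0.489  0.3723 0.012 ] [0.4921 0.328  0.012 ] 0.04439335532247746
0.02 [0.4928 0.3713 0.02  ] [0.4958 0.3293 0.02  ] 0.04209774695018113
0.03 [0.4976 0.3701 0.03  ] [0.5004 0.331  0.03  ] 0.039228236484810726
[ 0.07535341 -0.0008681  -0.16725662] [ 0.48784527  0.34764367 -0.00054536]
```

View pics/s4.png

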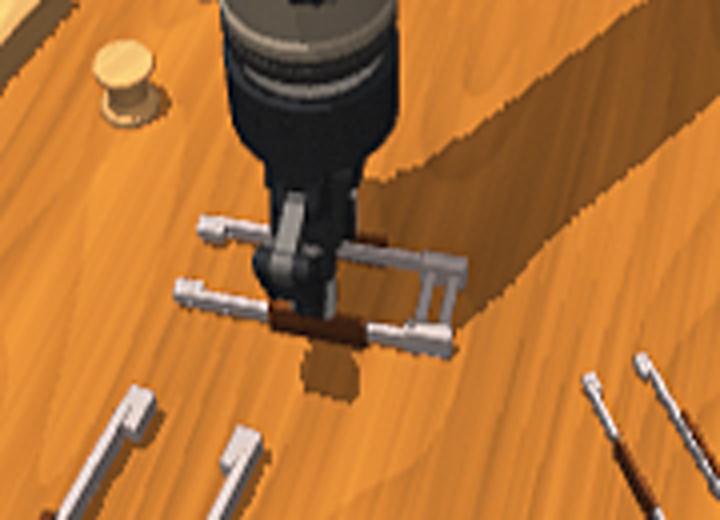

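```bash
python3 - <<'E'
from h import *
k=vision.get_calibration("wrist"); p,R,o=pose()
print(k["fx"],p)
# picture geometry in the tool frame: front-edge pixel row -> height behind TCP at tool x=+11 mm, and width there
for nm,uL,uR,v in (("open w2",211,417,262),("w3 .533",263,366,251),("w4 .438",267,357,250)):
    for dz in (0,.006,.013,.02,.03):
        a,b=proj("wrist",uL,v,p[2]+dz,k),proj("wrist",uR,v,p[2]+dz,k)
        A,B=R.T@(a-p),R.T@(b-p); print(nm,dz,"x",np.round([A[0]*1e3,B[0]*1e3],1),"width",round((B[1]-A[1])*1e3,1))
E
```

```text
346.7409059115585 [ 0.48784527  0.34764367 -0.00054536]
open w2 0 x [-10.1  -9.9] width 109.9
open w2 0.006 x [-7.  -6.9] width 105.9
open w2 0.013 x [-3.4 -3.3] width 101.3
open w2 0.02 x [0.2 0.3] width 96.7
open w2 0.03 x [5.3 5.4] width 90.2
w3 .533 0 x [-3.6 -3.6] width 54.4
w3 .533 0.006 x [-0.8 -0.7] width 52.4
w3 .533 0.013 x [2.5 2.6] width 50.1
w3 .533 0.02 x [5.8 5.9] width 47.9
w3 .533 0.03 x [10.6 10.6] width 44.6
w4 .438 0 x [-3. -3.] width 47.5
w4 .438 0.006 x [-0.2 -0.2] width 45.8
w4 .438 0.013 x [3.1 3.1] width 43.8
w4 .438 0.02 x [6.3 6.4] width 41.8
w4 .438 0.03 x [11.  11.1] width 39.0
```

Side crop: the near plate (330,325) is uncovered and the finger ends above it. The wrist geometry agrees, putting the fingertips about 30 mm above the TCP height. I'll open, go lower in small steps and watch the force.

```bash
python3 -m crank '[[0.75,0,0,-0.02,0],[0.75,0,0,0,0],[0.75,0,0,0,0],[0.75,0,0,0.02,0],[0.75,0,0,0.03,0],[0.75,0,0,0.03,0],[0.75,0,0,0,0]]'
python3 -m crank '[[0.75,0,0,0.02,0],[0.75,0,0,0,0]]'
python3 -m crank '[[0.75,0,0,0.02,0],[0.75,0,0,0,0]]'
python3 - <<'E'
from h import *
im=vision.camera("wrist"); a=im[:,:,::-1][150:400,160:480]; s=vision.camera("side")[230:360,220:400,::-1]
cv2.imwrite("pics/w5.png",np.hstack([cv2.resize(a,(400,312)),cv2.resize(s,(400,312))]))
E
```

```text
time_s: 8.87
ee_pos: [0.4868, 0.3466, -0.0143]
ee_rot: [0.001, 0.999, 0.035, -0.001]
ft_force: [0.0, 0.5, 0.8]
finger_gap: 0.751
grip_force: 0.0
time_s: 9.03
ee_pos: [0.4874, 0.3473, -0.0174]
ee_rot: [0.0, 0.999, 0.035, -0.001]
ft_force: [-0.1, -0.3, -0.5]
finger_gap: 0.75
grip_force: 0.0
time_s: 9.2
ee_pos: [0.4876, 0.3474, -0.0211]
ee_rot: [0.0, 0.999, 0.035, -0.0]
ft_force: [-0.1, -0.5, -0.7]
finger_gap: 0.752
grip_force: 0.0
```

View pics/w5.png

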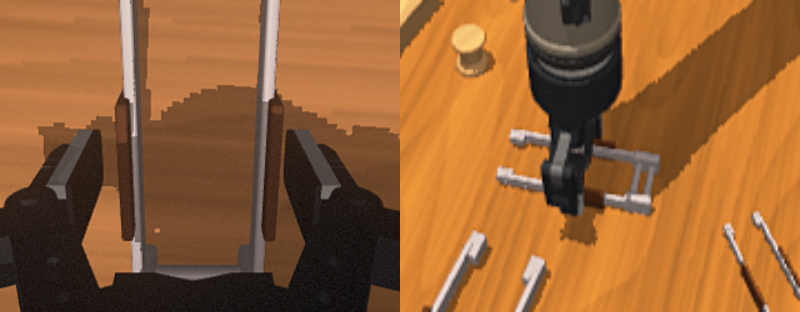

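The fingers now stand outside the plates with no contact. I'll go 3 mm lower and close.

```bash
python3 -m crank '[[0.75,0,0,0.015,0],[0.54,0,0,0,0],[0.54,0,0,0,0],[0.54,0,0,0,0],[0.54,0,0,0,0],[0.54,0,0,0,0]]' 30
python3 - <<'E'
from h import *
o=sensors.get_obs(); print(o["grip_force"],o["finger_gap"],o["ft_force"])
tips(.017)
E
```

```text
time_s: 9.8
ee_pos: [0.4881, 0.3479, -0.0232]
ee_rot: [-0.0, 0.999, 0.035, 0.0]
ft_force: [-0.3, 0.0, 2.8]
finger_gap: 0.542
grip_force: 3.9
3.9120248705148697 0.5421276038581668 [-0.29618955  0.01739783  2.82389951]
blk cols 256 279 rows 98 200 [0.5585 0.3744 0.017 ] [0.5591 0.3663 0.017 ]
blk cols 350 372 rows 98 200 [0.5609 0.3413 0.017 ] [0.5614 0.3336 0.017 ]
```

```bash
python3 -m crank '[[0.54,0,0,-0.05,0],[0.54,0,0,-0.085,0],[0.54,0,0,0,0],[0.54,0,0,0,0],[0.54,0,0,0,0]]'
python3 - <<'E'
from h import *
tips(.017+.027)
spots(["tongs_tip","finial","spool"],"side"); spots(["tongs_tip","finial","spool"],"scene")
p,R,o=pose(); k=vision.get_calibration("wrist")
for u,v in ((267.5,98),(361,98)): print(R.T@(proj("wrist",u,v,.044,k)-p))
print(o["grip_force"],p)
# finial from a two-view fit: head/base centroid in scene and side handled by network
E
```

```text
time_s: 10.27
ee_pos: [0.4877, 0.3472, 0.0031]
ee_rot: [0.0, 0.999, 0.035, -0.0]
ft_force: [0.0, 0.8, -0.7]
finger_gap: 0.544
grip_force: 3.9
blk cols 256 278 rows 98 137 [0.558  0.3734 0.044 ] [0.5585 0.3657 0.044 ]
blk cols 350 373 rows 98 200 [0.5603 0.3406 0.044 ] [0.5609 0.3326 0.044 ]
blk cols 257 265 rows 122 200 [0.5497 0.3729 0.044 ] [0.5499 0.37   0.044 ]
side tongs_tip [([0.5556, 0.357, 0.0408], 0.77), ([0.5243, 0.4427, 0.0146], 0.76), ([0.3429, 0.3556, 0.0078], 0.67)]
side finial [([0.6254, 0.1646, 0.0008], 0.55)]
side spool [([0.6357, 0.258, 0.004], 0.63)]
scene tongs_tip [([0.5561, 0.3561, 0.0366], 0.8), ([0.5247, 0.4389, 0.0188], 0.62), ([0.3423, 0.3536, 0.0095], 0.44)]
scene finial [([0.6237, 0.1589, 0.0002], 0.63)]
scene spool [([0.6248, 0.162, 0.0003], 0.68), ([0.6363, 0.2613, -0.0011], 0.65)]
[ 0.07417218 -0.01737101 -0.04074922]
[ 0.07419362  0.01533178 -0.04074047]
3.8594531267881393 [0.48777865 0.34756797 0.00327674]
```

```bash
python3 - <<'E'
from h import *
go([.490,.153,.0033],5)
E
```

```text
from [0.4878 0.3476 0.0033] 4.02 shift mm(at start yaw) [-11.4 194.2  -0. ] norm [-0.057  0.971 -0.   ] turn norm -0.033
```

```bash
python3 -m crank '[[0.54,-0.005,0.08,0,0],[0.54,-0.008,0.13,0,0],[0.54,-0.008,0.13,0,0],[0.54,-0.008,0.13,0,0],[0.54,-0.008,0.13,0,0],[0.54,-0.008,0.13,0,0],[0.54,-0.008,0.13,0,0],[0.54,-0.005,0.081,0,0],[0.54,0,0.03,0,0],[0.54,0,0,0,-0.033],[0.54,0,0,0,0],[0.54,0,0,0,0]]'
python3 - <<'E'
from h import *
k=vision.get_calibration("wrist"); p,R,o=pose()
im=tips(.044); cv2.imwrite("pics/w6.png",im[:,:,::-1])
print(p,o["grip_force"])
print([(np.round(d["xyz"],4).tolist(),round(d["conf"],2)) for d in spotter.spot_point("finial","wrist")])
# pale wood blobs
hsv=cv2.cvtColor(im,cv2.COLOR_RGB2HSV); m=cv2.inRange(hsv,(12,40,130),(30,140,255)); m[220:]=0
n,l,s,c=cv2.connectedComponentsWithStats(m)
for i in range(1,n):
    if s[i][4]>80: print(s[i],c[i])
E
```

```text
time_s: 11.72
ee_pos: [0.4901, 0.1553, 0.0038]
ee_rot: [-0.001, 0.999, 0.045, 0.0]
ft_force: [0.5, -0.0, -0.7]
finger_gap: 0.54
grip_force: 3.9
blk cols 256 278 rows 98 137 [0.5599 0.1831 0.044 ] [0.5606 0.1754 0.044 ]
blk cols 350 372 rows 98 200 [0.5629 0.1501 0.044 ] [0.5636 0.1424 0.044 ]
blk cols 257 265 rows 122 200 [0.5516 0.1824 0.044 ] [0.5519 0.1796 0.044 ]
[0.49010842 0.15525898 0.00382113] 3.858746811747551
[]
[ 519   31   94   95 6728] [565.02080856  78.03136147]
[482  49  39  30 226] [496.60176991  62.07522124]
```

View pics/w6.png

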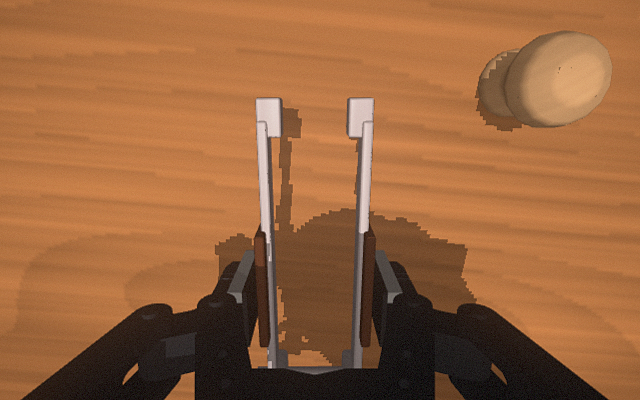

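The tongs are carried level with tips open, blocks at (268,117) and (361,117). The pull is at (560,80), and the finial is still above the frame. I'll shift 7 mm right and advance to bring it in.

```bash
python3 -m crank '[[0.54,0,0.035,0,0],[0.54,0.06,0,0,0],[0.54,0.06,0,0,0],[0.54,0,0,0,0],[0.54,0,0,0,0]]'
cat >> h.py <<'E'
def pale(rows=230,lo=(12,40,130),hi=(30,140,255),mn=40,u0=0,u1=640):
    im=vision.camera("wrist"); hsv=cv2.cvtColor(im,cv2.COLOR_RGB2HSV); m=cv2.inRange(hsv,lo,hi); m[rows:]=0; m[:,:u0]=0; m[:,u1:]=0
    n,l,s,c=cv2.connectedComponentsWithStats(m)
    for i in range(1,n):
        if s[i][4]>mn: print("pale",s[i],np.round(c[i],1))
    return im,l
E
python3 - <<'E'
from h import *
k=vision.get_calibration("wrist"); p,R,o=pose(); im,l=pale(); print(p,o["grip_force"])
for z in (.062,.03,.0):
    q=np.array(k["R"])@np.array([.6245,.1615,z])+k["t"]; print(z,k["fx"]*q[0]/q[2]+k["cx"],k["fy"]*q[1]/q[2]+k["cy"])
print([(np.round(d["xyz"],4).tolist(),round(d["conf"],2)) for d in spotter.spot_point("finial","wrist")])
E
```

```text
time_s: 12.23
ee_pos: [0.5145, 0.1484, 0.0034]
ee_rot: [-0.0, 0.999, 0.044, -0.0]
ft_force: [0.3, 0.7, -1.6]
finger_gap: 0.541
grip_force: 3.9
pale [284   0  14  15  81] [290.    5.4]
pale [ 484   99   89   88 5982] [527.3 142.8]
pale [456 103  37  29 232] [471.3 115.1]
[0.51449855 0.14836356 0.00343842] 3.8598697632551193
0.062 304.85878069732235 -42.47794499085899
0.03 307.26066065566164 -8.712021360885444
0.0 308.6389347466535 10.66392519132279
[([0.6226, 0.1588, -0.0006], 0.88)]
```

```bash
python3 -m crank '[[0.54,0.07,0,0,0],[0.54,0,0,0,0],[0.54,0,0,0,0]]'
python3 - <<'E'
from h import *
k=vision.get_calibration("wrist"); p,R,o=pose(); im,l=pale(80,(8,20,60),(30,160,255),20,250,380); print(p,o["grip_force"])
for z in (.062,.03,.022,.0):
    q=np.array(k["R"])@np.array([.6240,.161,z])+k["t"]; print(z,k["fx"]*q[0]/q[2]+k["cx"],k["fy"]*q[1]/q[2]+k["cy"])
print([(np.round(d["xyz"],4).tolist(),round(d["conf"],2)) for d in spotter.spot_point("finial","wrist")])
hsv=cv2.cvtColor(im,cv2.COLOR_RGB2HSV)
for v in (3,12,20,26,32): print(v," ".join(f"{u}:{hsv[v,u,0]},{hsv[v,u,1]},{hsv[v,u,2]}" for u in range(272,346,4)))
E
```

```text
time_s: 12.58
ee_pos: [0.528, 0.1495, 0.0035]
ee_rot: [0.0, 0.999, 0.044, -0.0]
ft_force: [-0.1, 0.8, -1.6]
finger_gap: 0.539
grip_force: 3.9
pale [ 250    0  130   80 7364] [312.8  40. ]
pale [368   0  12  14  58] [374.3   6.1]
[0.52803189 0.14949853 0.00351507] 3.8600141555070877
0.062 306.72070978372517 15.770495717953025
0.03 308.5823548863192 34.53825567538183
0.022 308.91686026057135 37.910497011652325
0.0 309.6686952380746 45.48995367915501
[([0.6225, 0.1591, -0.0004], 0.57)]
3 272:13,160,187 276:13,153,175 280:14,124,171 284:15,125,171 288:14,128,169 292:15,127,206 296:15,122,217 300:15,122,214 304:14,122,216 308:14,123,213 312:14,127,187 316:14,122,155 320:14,124,152 324:14,129,150 328:13,139,143 332:13,160,195 336:13,155,196 340:12,158,199 344:12,156,201
12 272:14,159,186 276:13,158,174 280:15,124,166 284:14,122,165 288:15,118,168 292:14,128,167 296:13,125,210 300:15,125,216 304:14,119,219 308:14,124,197 312:15,124,152 316:14,118,153 320:14,127,154 324:13,119,156 328:14,131,138 332:12,155,194 336:13,159,188 340:13,159,192 344:12,160,190
20 272:13,164,191 276:13,161,192 280:15,124,164 284:14,120,168 288:14,131,164 292:14,121,166 296:13,118,158 300:14,128,158 304:14,130,151 308:13,124,154 312:15,123,149 316:14,126,152 320:13,128,151 324:15,129,152 328:14,158,166 332:13,155,199 336:13,157,195 340:13,158,199 344:13,160,196
26 272:13,160,190 276:13,161,192 280:12,157,175 284:14,122,165 288:14,125,161 292:15,126,158 296:14,127,161 300:15,125,159 304:13,123,156 308:14,125,155 312:14,122,157 316:14,132,153 320:14,122,150 324:13,134,103 328:13,163,203 332:13,162,195 336:12,158,199 340:13,157,197 344:13,161,196
32 272:13,154,192 276:13,160,191 280:12,158,195 284:16,119,161 288:13,122,151 292:14,129,156 296:14,121,160 300:14,124,156 304:14,125,155 308:14,119,159 312:15,121,152 316:14,125,149 320:13,118,93 324:15,121,124 328:13,163,117 332:13,165,196 336:13,160,201 340:13,159,201 344:13,164,200
```

```bash
python3 - <<'E'
from h import *
k=vision.get_calibration("wrist"); p,R,o=pose(); im=tips(.044)
hsv=cv2.cvtColor(im,cv2.COLOR_RGB2HSV)
S=cv2.GaussianBlur(hsv[:,:,1],(3,3),0); V=hsv[:,:,2]
for v in range(0,64,4): 
    u=np.where((S[v,260:345]<142))[0]+260; print(v,u.min() if len(u) else None,u.max() if len(u) else None,"V@300",V[v,300],V[v,312])
def pr(X): q=np.array(k["R"])@np.array(X)+k["t"]; return np.array([k["fx"]*q[0]/q[2]+k["cx"],k["fy"]*q[1]/q[2]+k["cy"]])
for c in ((.624,.161),(.6225,.163),(.6225,.159)):
    pts=np.array([pr([c[0]+.009*np.cos(a),c[1]+.009*np.sin(a),z]) for z in (0,.022) for a in np.linspace(0,6.28,60)]); print(c,pts.min(0),pts.max(0))
    b=pts[:60];t=pts[60:];print(b.min(0),b.max(0),t.min(0),t.max(0))
E
```

```text
blk cols 256 278 rows 98 137 [0.5974 0.1771 0.044 ] [0.5981 0.1694 0.044 ]
blk cols 350 372 rows 98 200 [0.6003 0.1441 0.044 ] [0.601  0.1364 0.044 ]
blk cols 257 265 rows 122 200 [0.5891 0.1764 0.044 ] [0.5894 0.1735 0.044 ]
0 276 328 V@300 214 187
4 276 328 V@300 211 188
8 277 328 V@300 218 158
12 277 329 V@300 200 151
16 277 327 V@300 153 149
20 279 326 V@300 155 154
24 281 327 V@300 155 151
28 284 327 V@300 158 156
32 284 327 V@300 156 157
36 284 326 V@300 98 92
40 286 325 V@300 93 92
44 288 324 V@300 114 118
48 291 322 V@300 126 121
52 293 318 V@300 110 99
56 300 314 V@300 88 94
60 None None V@300 192 128
(0.624, 0.161) [285.83317579  10.02905578] [331.8715337   64.93787823]
[289.6737816   21.52423277] [329.52452953  64.93787823] [285.83317579  10.02905578] [331.8715337   60.49009299]
(0.6225, 0.163) [280.48716735  13.85998168] [326.40162959  68.00359405]
[285.03533401  24.80415504] [324.79321851  68.00359405] [280.48716735  13.85998168] [326.40162959  64.03354366]
(0.6225, 0.159) [290.68236548  14.88341094] [336.54794762  68.82352654]
[293.8609639   25.68091459] [333.58219218  68.82352654] [290.68236548  14.88341094] [336.54794762  64.98076659]
```

```bash
python3 -m crank '[[0.54,0,-0.013,0,0],[0.54,0.04,0,0,0],[0.54,0.06,0,0,0],[0.54,0.055,0,0,0],[0.54,0,0,0,0],[0.54,0,0,0,0]]'
python3 - <<'E'
from h import *
k=vision.get_calibration("wrist"); p,R,o=pose(); im=tips(.044); print(p,o["ft_force"],o["grip_force"])
S=cv2.GaussianBlur(cv2.cvtColor(im,cv2.COLOR_RGB2HSV),(3,3),0)
for v in range(40,200,8):
    u=np.where((S[v,262:366,1]<142)&(S[v,262:366,1]>70))[0]+262; print(v,(u.min(),u.max(),len(u)) if len(u) else None,end=" ")
print()
def pr(X): q=np.array(k["R"])@np.array(X)+k["t"]; return np.round([k["fx"]*q[0]/q[2]+k["cx"],k["fy"]*q[1]/q[2]+k["cy"]],1)
for c in ((.626,.1623),): print([pr([c[0]-d,c[1],z]) for d,z in ((0,.064),(.008,.05),(.009,.02),(.009,0))])
print([(np.round(d["xyz"],4).tolist(),round(d["conf"],2)) for d in spotter.spot_point("finial","wrist")])
E
```

```text
time_s: 13.23
ee_pos: [0.5594, 0.1549, 0.0035]
ee_rot: [-0.0, 0.999, 0.043, -0.0]
ft_force: [0.5, -0.2, -1.4]
finger_gap: 0.539
grip_force: 3.9
blk cols 256 278 rows 98 137 [0.6286 0.1825 0.044 ] [0.6293 0.1748 0.044 ]
blk cols 350 372 rows 98 137 [0.6315 0.1496 0.044 ] [0.6322 0.1419 0.044 ]
blk cols 257 265 rows 122 200 [0.6204 0.1818 0.044 ] [0.6206 0.179  0.044 ]
blk cols 363 372 rows 122 200 [0.6237 0.144  0.044 ] [0.624  0.1408 0.044 ]
[0.55940896 0.1549212  0.00345953] [ 0.46814444 -0.18815251 -1.43231319] 3.8600941747426987
40 None 48 None 56 None 64 None 72 None 80 None 88 None 96 (np.int64(302), np.int64(323), 22) 104 (np.int64(281), np.int64(346), 41) 112 (np.int64(282), np.int64(346), 51) 120 (np.int64(282), np.int64(346), 53) 128 (np.int64(282), np.int64(346), 51) 136 (np.int64(281), np.int64(348), 41) 144 (np.int64(270), np.int64(358), 17) 152 (np.int64(270), np.int64(358), 4) 160 (np.int64(271), np.int64(357), 2) 168 (np.int64(271), np.int64(358), 4) 176 (np.int64(270), np.int64(357), 5) 184 (np.int64(272), np.int64(357), 3) 192 (np.int64(272), np.int64(356), 3) 
[array([312.2, 123.6]), array([310.5, 143.9]), array([311.1, 136.7]), array([311.5, 131.9])]
[([0.6259, 0.1601, 0.0016], 0.95)]
```

The finial's head is centred between the tips (col 312 against gap middle 314). I'll close on the shank.

```bash
python3 -m crank '[[0.48,0,0,0,0],[0.44,0,0,0,0],[0.41,0,0,0,0],[0.38,0,0,0,0],[0.3,0,0,0,0],[0.3,0,0,0,0],[0.3,0,0,0,0],[0.3,0,0,0,0]]' 30
python3 - <<'E'
from h import *
tips(.044)
E
python3 -m crank '[[0.3,0,0,-0.05,0],[0.3,0,0,-0.1,0],[0.3,0,0,-0.1,0],[0.3,0,0,0,0],[0.3,0,0,0,0]]'
python3 - <<'E'
from h import *
spots(["finial","tongs_tip"],"wrist");spots(["finial","tongs_tip"],"side");spots(["finial","nest"],"scene")
p,R,o=pose(); print(p,o["grip_force"],o["finger_gap"])
E
```

```text
time_s: 14.0
ee_pos: [0.5591, 0.1548, 0.0036]
ee_rot: [0.0, 0.999, 0.044, 0.0]
ft_force: [-0.5, 0.1, -0.1]
finger_gap: 0.371
grip_force: 29.7
blk cols 277 298 rows 98 136 [0.6297 0.1752 0.044 ] [0.6304 0.1678 0.044 ]
blk cols 334 353 rows 98 200 [0.6315 0.1552 0.044 ] [0.6321 0.1485 0.044 ]
blk cols 278 286 rows 121 200 [0.6218 0.1744 0.044 ] [0.6221 0.1715 0.044 ]
time_s: 14.47
ee_pos: [0.5602, 0.1551, 0.0549]
ee_rot: [-0.0, 0.999, 0.044, 0.002]
ft_force: [0.2, 0.2, -1.1]
finger_gap: 0.371
grip_force: 30.0
wrist finial [([0.6252, 0.1605, 0.0501], 0.74)]
wrist tongs_tip [([0.5787, 0.0736, -0.0005], 0.19)]
side finial [([0.6253, 0.1611, 0.0494], 0.69), ([0.5347, -0.0796, 0.0124], 0.53)]
side tongs_tip [([0.5242, 0.4408, 0.0142], 0.95), ([0.3421, 0.3561, 0.008], 0.92), ([0.6242, 0.1717, 0.0879], 0.59)]
scene finial [([0.6247, 0.1635, 0.0458], 0.66)]
scene nest [([0.535, -0.0767, 0.0131], 0.88)]
[0.558709   0.1546799  0.05297065] 29.960027039051056 0.37056551865199333
```

```bash
python3 - <<'E'
from h import *
c,s=np.cos(np.radians(5.3)),np.sin(np.radians(5.3))
# TCP so that finial (tool offset .0664,-.0014) is at target
T=np.array([.5358,-.0816]); off=.0664*np.array([c,s])-.0014*np.array([s,-c])
print(T-off); t=T-off; go([t[0],t[1],.075],5.3)
E
```

```text
[ 0.4698132  -0.08912742]
from [0.5587 0.1547 0.053 ] 5.02 shift mm(at start yaw) [-109.9  235.1  -22. ] norm [-0.549  1.175 -0.11 ] turn norm -0.009
```

```bash
python3 -m crank '[[0.3,-0.06,0,-0.03,0],[0.3,-0.12,0.01,-0.04,0],[0.3,-0.13,0.02,-0.04,0],[0.3,-0.12,0.06,0,0],[0.3,-0.08,0.1,0,0],[0.3,-0.039,0.14,0,0],[0.3,0,0.15,0,-0.009],[0.3,0,0.15,0,0],[0.3,0,0.15,0,0],[0.3,0,0.15,0,0],[0.3,0,0.12,0,0],[0.3,0,0.09,0,0]]'
python3 -m crank '[[0.3,0,0.035,0,0],[0.3,0,0,0,0],[0.3,0,0,0,0]]'
python3 - <<'E'
from h import *
p,R,o=pose(); print(p,o["grip_force"],o["finger_gap"])
spots(["finial","nest","cam_pivot","index_pin","lever_knob"],"wrist");spots(["finial","nest","cam_pivot","index_pin","lever_knob"],"side");spots(["finial","nest","cam_pivot","index_pin","lever_knob"],"scene")
E
```

```text
time_s: 15.92
ee_pos: [0.4701, -0.0847, 0.0755]
ee_rot: [0.0, 0.999, 0.045, -0.0]
ft_force: [0.2, 0.0, -1.3]
finger_gap: 0.37
grip_force: 30.0
time_s: 16.17
ee_pos: [0.4708, -0.0879, 0.0755]
ee_rot: [-0.0, 0.999, 0.046, -0.0]
ft_force: [-0.3, 0.5, -0.7]
finger_gap: 0.373
grip_force: 30.0
[ 0.47080329 -0.08785397  0.07546545] 30.0284081697464 0.37291334848514174
wrist finial [([0.5371, -0.0797, 0.0725], 0.64), ([0.5569, -0.2407, 0.024], 0.48)]
wrist nest []
wrist cam_pivot [([0.5382, -0.1466, 0.0338], 0.8)]
wrist index_pin [([0.5526, -0.2404, 0.0242], 0.7)]
wrist lever_knob [([0.4702, -0.0743, 0.0984], 0.55)]
side finial [([0.5299, -0.0781, -0.0002], 0.5), ([0.5403, -0.0814, 0.0734], 0.47)]
side nest [([0.5332, -0.0758, 0.0108], 0.95)]
side cam_pivot [([0.5414, -0.1473, 0.0358], 0.92)]
side index_pin [([0.5502, -0.2447, 0.0252], 0.69)]
side lever_knob [([0.6147, -0.153, 0.0566], 0.78)]
scene finial [([0.5352, -0.0796, 0.0716], 0.53)]
scene nest [([0.5368, -0.077, 0.0137], 0.75)]
scene cam_pivot [([0.5413, -0.1466, 0.0361], 0.67)]
scene index_pin [([0.5517, -0.2405, 0.0249], 0.64)]
scene lever_knob [([0.6174, -0.1501, 0.0631], 0.61)]
```

```bash
python3 - <<'E'
from h import *
k=vision.get_calibration("wrist"); im=vision.camera("wrist"); hsv=cv2.cvtColor(cv2.GaussianBlur(im,(3,3),0),cv2.COLOR_RGB2HSV)
c,s=np.cos(np.radians(5.4)),np.sin(np.radians(5.4)); Rk=np.array(k["R"])
def px(x,y,z):
    X=np.array([.5353+c*x-s*y,-.0769+s*x+c*y,z]); q=Rk@X+k["t"]; return k["fx"]*q[0]/q[2]+k["cx"],k["fy"]*q[1]/q[2]+k["cy"]
for x in (-.013,.013,.02):
    out=[]
    for y in np.arange(-.044,.046,.003):
        u,v=px(x,y,.034); out.append(f"{1e3*y:.0f}({u:.0f},{v:.0f}):"+(",".join(map(str,hsv[int(round(v)),int(round(u))])) if 0<=u<640 and 0<=v<400 else "-"))
    print(x,"  ".join(out))
E
```

```text
-0.013 -44(380,135):13,7,239  -41(375,135):11,9,239  -38(370,135):23,4,239  -35(365,135):15,6,239  -32(360,135):7,29,115  -29(355,135):3,23,100  -26(350,135):5,25,222  -23(345,135):5,24,211  -20(339,135):7,29,192  -17(334,135):7,31,148  -14(329,135):14,114,168  -11(324,135):14,112,168  -8(319,135):14,112,171  -5(314,135):14,114,174  -2(309,135):14,115,175  1(304,135):14,114,177  4(299,135):12,71,177  7(294,135):10,39,202  10(289,135):8,35,177  13(284,135):8,24,230  16(279,135):7,26,226  19(274,135):14,111,101  22(269,135):19,100,239  25(264,135):18,107,239  28(259,135):16,111,238  31(254,135):16,112,236  34(249,135):16,113,238  37(244,135):6,39,105  40(239,135):8,44,109  43(234,135):5,43,106
0.013 -44(382,89):15,4,237  -41(377,89):13,8,238  -38(372,89):15,2,238  -35(367,89):23,4,237  -32(361,89):8,28,108  -29(356,89):177,25,101  -26(351,89):14,107,188  -23(346,89):16,112,233  -20(340,89):15,112,233  -17(335,89):8,30,101  -14(330,89):5,30,103  -11(325,89):5,33,101  -8(319,89):5,33,102  -5(314,89):8,55,83  -2(309,89):6,48,74  1(304,89):18,107,240  4(299,89):18,106,236  7(293,89):18,107
[... 234 characters left out ...]
6,89):7,41,105  43(230,89):2,36,100
0.02 -44(383,76):8,12,237  -41(378,76):9,11,236  -38(372,76):9,11,236  -35(367,76):7,10,237  -32(362,76):9,11,237  -29(356,76):10,10,237  -26(351,76):11,9,237  -23(346,76):8,29,142  -20(341,76):0,25,103  -17(335,76):5,30,103  -14(330,76):0,25,102  -11(325,76):3,30,103  -8(319,76):0,30,103  -5(314,76):2,32,103  -2(309,76):5,33,99  1(304,76):17,111,219  4(298,76):19,98,237  7(293,76):18,106,236  10(288,76):18,106,236  13(282,76):18,105,237  16(277,76):18,107,237  19(272,76):18,107,237  22(267,76):19,105,236  25(261,76):18,110,236  28(256,76):16,114,234  31(251,76):22,89,235  34(245,76):16,115,236  37(240,76):3,30,101  40(235,76):2,36,105  43(230,76):4,34,104
```

```bash
python3 -m crank '[[0.3,-0.006,0.0035,0.05,0],[0.3,0,0,0.08,0],[0.3,0,0,0.08,0],[0.3,0,0,0.05,0],[0.3,0,0,0.025,0],[0.3,0,0,0,0],[0.3,0,0,0,0]]'
python3 - <<'E'
from h import *
p,R,o=pose(); print(p,o["ft_force"],o["grip_force"])
spots(["finial"],"wrist");spots(["finial"],"side");spots(["finial"],"scene")
E
```

```text
time_s: 17.7
ee_pos: [0.4699, -0.0895, 0.0185]
ee_rot: [-0.0, 0.999, 0.046, -0.0]
ft_force: [-0.2, -0.6, -0.3]
finger_gap: 0.374
grip_force: 30.0
[ 0.46986934 -0.08954346  0.01847775] [-0.15238844 -0.5802837  -0.33649228] 30.03353476524353
wrist finial []
side finial [([0.5359, -0.0812, 0.02], 0.47)]
scene finial [([0.5337, -0.0819, 0.0153], 0.64)]
```

Now at (.536,-.081), about 3 mm above the plate. I'll lower it gently to contact.

```bash
python3 -m crank '[[0.3,0,0,0.006,0],[0.3,0,0,0,0],[0.3,0,0,0,0]]'
python3 -m crank '[[0.3,0,0,0.004,0],[0.3,0,0,0,0],[0.3,0,0,0,0]]'
python3 -m crank '[[0.3,0,0,0.004,0],[0.3,0,0,0,0],[0.3,0,0,0,0]]'
```

```text
time_s: 18.25
ee_pos: [0.4697, -0.0897, 0.0174]
ee_rot: [0.0, 0.999, 0.046, 0.0]
ft_force: [-0.5, -0.2, -0.6]
finger_gap: 0.37
grip_force: 30.0
time_s: 18.5
ee_pos: [0.4696, -0.0897, 0.0164]
ee_rot: [0.0, 0.999, 0.046, -0.0]
ft_force: [-0.7, 0.3, -0.9]
finger_gap: 0.377
grip_force: 30.0
time_s: 18.75
ee_pos: [0.4697, -0.0897, 0.0157]
ee_rot: [0.0, 0.999, 0.046, -0.0]
ft_force: [-0.1, -0.0, -1.2]
finger_gap: 0.369
grip_force: 30.0
```

```bash
python3 -m crank '[[0.3,0,0,0.004,0],[0.3,0,0,0,0],[0.3,0,0,0,0]]'
python3 -m crank '[[0.3,0,0,0.003,0],[0.3,0,0,0,0],[0.3,0,0,0,0]]'
```

```text
time_s: 19.0
ee_pos: [0.4701, -0.0897, 0.0152]
ee_rot: [0.0, 0.999, 0.046, 0.0]
ft_force: [0.1, 0.7, 2.6]
finger_gap: 0.372
grip_force: 30.1
time_s: 19.25
ee_pos: [0.4701, -0.0897, 0.0146]
ee_rot: [0.0, 0.999, 0.046, 0.0]
ft_force: [-0.3, 0.9, 4.5]
finger_gap: 0.367
grip_force: 30.3
```

```bash
python3 -m crank '[[0.4,0,0,0,0],[0.43,0,0,0,0],[0.46,0,0,0,0],[0.5,0,0,0,0],[0.54,0,0,0,0],[0.54,0,0,0,0],[0.54,0,0,0,0]]' 30
python3 - <<'E'
from h import *
p,R,o=pose(); print(p,o["grip_force"],o["finger_gap"])
im=tips(.06); S=cv2.GaussianBlur(cv2.cvtColor(im,cv2.COLOR_RGB2HSV),(3,3),0)
for v in range(88,150,6):
    u=np.where((S[v,282:348,1]<142)&(S[v,282:348,1]>80)&(S[v,282:348,2]>110))[0]+282; print(v,(u.min(),u.max(),len(u)) if len(u) else None,end=" ")
spots(["finial"],"wrist");spots(["finial"],"side");spots(["finial"],"scene")
E
```

```text
time_s: 19.83
ee_pos: [0.4697, -0.0897, 0.0143]
ee_rot: [0.0, 0.999, 0.046, -0.0]
ft_force: [0.4, 0.8, -0.4]
finger_gap: 0.542
grip_force: 3.9
[ 0.46965875 -0.08966938  0.0142692 ] 3.8676023483276367 0.5415122514368673
blk cols 359 419 rows 56 71 [ 0.5561 -0.0954  0.06  ] [ 0.5579 -0.1149  0.06  ]
blk cols 382 419 rows 73 157 [ 0.5516 -0.1036  0.06  ] [ 0.5528 -0.1158  0.06  ]
blk cols 350 377 rows 88 200 [ 0.5459 -0.0937  0.06  ] [ 0.5468 -0.1027  0.06  ]
blk cols 255 278 rows 98 200 [ 0.5398 -0.0621  0.06  ] [ 0.5405 -0.0699  0.06  ]
blk cols 228 253 rows 162 188 [ 0.5169 -0.0535  0.06  ] [ 0.5177 -0.0624  0.06  ]
blk cols 225 241 rows 189 200 [ 0.5068 -0.0526  0.06  ] [ 0.5073 -0.0584  0.06  ]
88 (np.int64(282), np.int64(347), 19) 94 (np.int64(282), np.int64(347), 39) 100 (np.int64(282), np.int64(330), 43) 106 (np.int64(291), np.int64(334), 44) 112 (np.int64(288), np.int64(336), 49) 118 (np.int64(288), np.int64(337), 50) 124 (np.int64(289), np.int64(336), 48) 130 (np.int64(284), np.int64(333), 45) 136 (np.int64(282), np.int64(347), 47) 142 (np.int64(282), np.int64(347), 26) 148 (np.int64(282), np.int64(347), 24) wrist finial [([0.5371, -0.0845, 0.015], 0.8), ([0.5328, -0.0798, 0.013], 0.35)]
side finial [([0.5344, -0.0779, 0.052], 0.61), ([0.5353, -0.0811, 0.0165], 0.49)]
scene finial [([0.5328, -0.0841, 0.0125], 0.48)]
```

The head is still at col 312 mid-gap, so the finial stands. I'll withdraw straight back.

```bash
python3 -m crank '[[0.54,-0.03,0,0,0],[0.54,-0.06,0,0,0],[0.54,-0.08,0,0,0],[0.54,-0.08,0,0,0],[0.54,-0.05,0,0,0],[0.54,0,0,0,0],[0.54,0,0,0,0]]'
python3 - <<'E'
from h import *
p,R,o=pose(); print(p,o["grip_force"],o["finger_gap"])
spots(["finial"],"wrist");spots(["finial"],"side");spots(["finial"],"scene")
go([.44,.13,.02],5.3)
E
```

```text
time_s: 20.77
ee_pos: [0.4101, -0.0954, 0.0145]
ee_rot: [0.0, 0.999, 0.046, 0.0]
ft_force: [1.2, -0.8, -0.5]
finger_gap: 0.541
grip_force: 3.9
[ 0.41010759 -0.09541841  0.0145185 ] 3.8677114248275757 0.5411044689538704
wrist finial []
side finial [([0.5371, -0.0795, 0.0131], 0.62), ([0.5418, -0.1472, 0.0371], 0.6)]
scene finial [([0.5352, -0.0833, 0.0088], 0.46)]
from [ 0.4108 -0.095   0.0144] 5.3 shift mm(at start yaw) [  49.9 -221.3   -5.6] norm [ 0.249 -1.107 -0.028] turn norm 0.0
```

```bash
python3 -m crank '[[0.54,0,-0.06,0,0],[0.54,0,-0.12,0,0],[0.54,0,-0.15,0,0],[0.54,0,-0.15,0,0],[0.54,0,-0.15,0,0],[0.54,0.05,-0.15,0,0],[0.54,0.07,-0.13,0,0],[0.54,0.05,-0.11,0,0],[0.54,0.03,-0.07,0,0],[0.54,0,0,0,0],[0.54,0,0,0,0]]'
python3 -m crank '[[0.54,0,0,0.04,0],[0.54,0,0,0.06,0],[0.54,0,0,0.05,0],[0.54,0,0,0.025,0],[0.54,0,0,0,0],[0.54,0,0,0,0]]'
python3 -m crank '[[0.54,0,0,0.005,0],[0.54,0,0,0,0],[0.54,0,0,0,0]]'
```

```text
time_s: 21.98
ee_pos: [0.4299, 0.1265, 0.0142]
ee_rot: [-0.0, 0.999, 0.047, -0.0]
ft_force: [-0.2, -0.6, -1.7]
finger_gap: 0.539
grip_force: 3.9
time_s: 22.48
ee_pos: [0.4292, 0.1252, -0.0213]
ee_rot: [0.0, 0.999, 0.046, -0.001]
ft_force: [0.3, -0.0, -0.7]
finger_gap: 0.543
grip_force: 3.9
time_s: 22.73
ee_pos: [0.43, 0.1256, -0.0214]
ee_rot: [0.0, 0.999, 0.046, 0.0]
ft_force: [-1.0, 0.1, -0.6]
finger_gap: 0.539
grip_force: 3.9
```

```bash
python3 -m crank '[[0.54,0,0,0.008,0],[0.54,0,0,0,0],[0.54,0,0,0,0]]'
python3 -m crank '[[0.54,0,0,0.005,0],[0.54,0,0,0,0],[0.54,0,0,0,0]]'
```

```text
time_s: 22.98
ee_pos: [0.43, 0.1256, -0.0231]
ee_rot: [0.0, 0.999, 0.046, 0.0]
ft_force: [-0.0, 0.1, -0.1]
finger_gap: 0.544
grip_force: 3.9
time_s: 23.23
ee_pos: [0.4302, 0.1256, -0.024]
ee_rot: [0.0, 0.999, 0.046, 0.0]
ft_force: [0.2, -1.2, 4.3]
finger_gap: 0.538
grip_force: 4.1
```

```bash
python3 -m crank '[[0.65,0,0,0,0],[0.75,0,0,0,0],[0.75,0,0,0,0],[0.75,0,0,-0.1,0],[0.75,0,0,-0.18,0],[0.75,0,0,-0.2,0],[0.75,0,0,-0.2,0],[0.75,0,0,-0.15,0],[0.75,0,0,-0.1,0],[0.75,0,0,0,0],[0.75,0,0,0,0]]'
python3 - <<'E'
from h import *
p,R,o=pose(); print(p,np.round(o["joint_positions"],3))
spots(["tongs_tip","tongs"],"wrist")
spots(["finial","lever_knob","tongs_tip","cam_pivot"],"side");spots(["finial","lever_knob","tongs_tip","cam_pivot"],"scene")
go([.6160,-.1515,.13],-4.3)
E
```

```text
time_s: 24.15
ee_pos: [0.4303, 0.1255, 0.1624]
ee_rot: [0.0, 0.999, 0.046, 0.001]
ft_force: [0.1, -0.8, 0.9]
finger_gap: 0.753
grip_force: 0.0
[0.43029218 0.12550796 0.16240244] [ 0.31   0.115 -0.733  2.035  0.092  1.021 -1.947]
wrist tongs_tip [([0.3361, 0.3538, 0.0054], 0.72)]
wrist tongs [([0.3061, 0.3927, 0.0021], 0.75)]
side finial [([0.5361, -0.0812, 0.0132], 0.51)]
side lever_knob [([0.6147, -0.1525, 0.0561], 0.48)]
side tongs_tip [([0.5236, 0.4398, 0.0174], 0.96), ([0.3386, 0.3566, 0.0072], 0.69), ([0.4995, 0.1358, 0.0134], 0.61)]
side cam_pivot [([0.5425, -0.146, 0.0364], 0.88)]
scene finial [([0.4283, 0.1241, 0.0035], 0.54)]
scene lever_knob [([0.6167, -0.1489, 0.0637], 0.79)]
scene tongs_tip [([0.5213, 0.4406, 0.0185], 0.94), ([0.4964, 0.1323, 0.0124], 0.68), ([0.3414, 0.3557, 0.0101], 0.66)]
scene cam_pivot [([0.5442, -0.1433, 0.0368], 0.71)]
from [0.4297 0.1256 0.1616] 5.29 shift mm(at start yaw) [160.  293.1  31.6] norm [0.8   1.465 0.158] turn norm 0.32
```

```bash
python3 -m crank '[[0.75,0.04,0.07,0,0],[0.75,0.08,0.15,0,0],[0.75,0.09,0.17,0,0],[0.75,0.09,0.17,0,0],[0.75,0.09,0.17,0,0],[0.75,0.09,0.17,0,0],[0.75,0.09,0.17,0,0],[0.75,0.09,0.17,0,0],[0.75,0.08,0.14,0,0],[0.75,0.06,0.085,0,0],[0.75,0,0,0,0.16],[0.75,0,0,0,0.16]]'
python3 -m crank '[[0.5,0,0,0.08,0],[0.5,0,0,0.078,0],[0.5,0,0,0,0],[0.5,0,0,0,0]]'
python3 - <<'E'
from h import *
p,R,o=pose(); print(p,np.round(o["joint_positions"],3))
spots(["lever_knob","cam_pivot","finial","index_pin"],"wrist")
k=vision.get_calibration("wrist"); im=vision.camera("wrist"); hsv=cv2.cvtColor(im,cv2.COLOR_RGB2HSV)
m=((hsv[:,:,1]>100)&(hsv[:,:,2]<125)&(hsv[:,:,2]>45)).astype(np.uint8)*255
n,l,s,c=cv2.connectedComponentsWithStats(m)
for i in range(1,n):
    if s[i][4]>150: print("dark",s[i],np.round(c[i],1))
for z in (.036,.077):
    q=np.array(k["R"])@np.array([.6160,-.1515,z])+k["t"]; print(z,k["fx"]*q[0]/q[2]+k["cx"],k["fy"]*q[1]/q[2]+k["cy"])
go([.616,-.1515,.13],-4.3)
E
```

```text
time_s: 25.8
ee_pos: [0.6165, -0.1536, 0.1609]
ee_rot: [-0.0, 0.999, -0.041, -0.0]
ft_force: [-0.6, 0.0, -0.4]
finger_gap: 0.749
grip_force: 0.0
time_s: 26.13
ee_pos: [0.6153, -0.1514, 0.1293]
ee_rot: [-0.0, 0.999, -0.038, -0.001]
ft_force: [0.5, 0.3, 1.4]
finger_gap: 0.496
grip_force: 0.0
[ 0.61528583 -0.1514446   0.12930259] [ 0.532  0.47  -0.484  1.65   0.241  1.083 -1.667]
wrist lever_knob [([0.5556, -0.2419, 0.0212], 0.7), ([0.6168, -0.1548, 0.0588], 0.69), ([0.5781, 0.0709, -0.002], 0.47)]
wrist cam_pivot [([0.5373, -0.1498, 0.0369], 0.98)]
wrist finial [([0.5383, -0.1473, 0.0338], 0.69)]
wrist index_pin [([0.5544, -0.2421, 0.0256], 0.86)]
dark [  56    5   54   97 1395] [91.5 60.2]
dark [ 36  39  22  24 399] [46.7 50.8]
dark [ 275  183  156   38 1017] [335.9 201.7]
dark [  42  228   62   47 1093] [ 76.2 246.3]
dark [189 249  48  17 437] [215.3 257.1]
dark [  57  302  148   58 1163] [131.6 322.1]
dark [460 303  60  32 273] [482.2 313.5]
dark [ 251  306  128   69 1390] [356.1 341.3]
dark [ 19 319  48  63 417] [ 37.  351.1]
dark [ 17 371  17  29 194] [ 25.  383.3]
0.036 315.67043736749997 195.61166493949776
0.077 315.8792825064845 212.4276892729511
from [ 0.6167 -0.1515  0.1311] -4.32 shift mm(at start yaw) [-0.7  0.1  1.1] norm [-0.003  0.     0.006] turn norm -0.001
```

```bash
python3 -m crank '[[0.5,0,0,0,-0.222],[0.5,0,0,0,-0.222],[0.5,0,0,0,-0.222],[0.5,0,0,0,-0.222],[0.5,0,0,0,-0.222],[0.5,0,0,0,-0.222],[0.5,0,0,0,0],[0.5,0,0,0,0]]'
python3 -m crank '[[0.5,0,0,0.08,0],[0.5,0,0,0.12,0],[0.5,0,0,0.12,0],[0.5,0,0,0.12,0],[0.5,0,0,0.08,0],[0.5,0,0,0.05,0],[0.5,0,0,0,0],[0.5,0,0,0,0]]'
python3 - <<'E'
from h import *
p,R,o=pose(); print(p,np.round(o["joint_positions"],3),o["ft_force"]); go([.6163,-.1515,.015],35.7)
E
```

```text
time_s: 27.1
ee_pos: [0.6162, -0.1517, 0.1305]
ee_rot: [0.0, 0.953, 0.305, 0.0]
ft_force: [-0.0, 0.3, -0.1]
finger_gap: 0.498
grip_force: 0.0
time_s: 27.77
ee_pos: [0.6163, -0.1514, 0.0164]
ee_rot: [0.0, 0.952, 0.306, 0.0]
ft_force: [0.2, 0.1, 0.4]
finger_gap: 0.501
grip_force: 0.0
[ 0.61631726 -0.15137886  0.0164065 ] [ 0.592  0.624 -0.575  1.73   0.414  0.911 -1.105] [0.17569255 0.06618147 0.35993783]
from [ 0.6163 -0.1514  0.0164] 35.59 shift mm(at start yaw) [-0.1  0.1  1.4] norm [-0.     0.     0.007] turn norm -0.004
```

Now close on the knob gently.

```bash
python3 -m crank '[[0.35,0,0,0,0],[0.25,0,0,0,0],[0.1,0,0,0,0],[0.1,0,0,0,0],[0.1,0,0,0,0],[0.1,0,0,0,0],[0.1,0,0,0,0]]' 40
python3 - <<'E'
from h import *
spots(["finial","lever_knob","nest"],"side");spots(["finial","lever_knob"],"scene")
E
```

```text
time_s: 28.35
ee_pos: [0.6175, -0.152, 0.0177]
ee_rot: [0.001, 0.952, 0.306, 0.001]
ft_force: [0.9, -1.3, 6.4]
finger_gap: 0.176
grip_force: 39.0
side finial [([0.538, -0.0789, 0.0137], 0.5)]
side lever_knob [([0.6156, -0.1554, 0.0566], 0.73), ([0.5505, -0.245, 0.0251], 0.68)]
side nest [([0.5348, -0.0809, 0.0107], 0.94)]
scene finial [([0.5346, -0.0807, 0.01], 0.41)]
scene lever_knob [([0.6185, -0.1523, 0.0628], 0.43)]
```

```bash
python3 -m crank '[[0.1,0,0,-0.01,0],[0.1,0,0,0,0],[0.1,-0.0222,0.0242,0,0.1673],[0.1,-0.0222,0.0242,0,0.1673],[0.1,-0.0222,0.0242,0,0.1673],[0.1,-0.0222,0.0242,0,0.1673],[0.1,0,0,0,0],[0.1,0,0,0,0]]'
python3 - <<'E'
from h import *
p,R,o=pose(); d=p[:2]-[.5427,-.1464]; print(p,np.hypot(*d),np.degrees(np.arctan2(d[1],d[0])),np.degrees(np.arctan2(R[1,0],R[0,0])),o["ft_force"],o["grip_force"],o["joint_positions"][6])
E
```

```text
time_s: 29.37
ee_pos: [0.6113, -0.1777, 0.0179]
ee_rot: [0.001, 0.991, 0.135, 0.002]
ft_force: [5.4, -1.7, -5.3]
finger_gap: 0.17
grip_force: 40.2
[ 0.61129642 -0.17767277  0.01791748] 0.07538869472666233 -24.508005934090047 15.515319953718937 [ 5.43703488 -1.70126702 -5.25100242] 40.1564222574234 -1.3650362682710786
```

```bash
python3 -m crank '[[0.1,-0.0222,0.0242,0,0.1673],[0.1,-0.0222,0.0242,0,0.1673],[0.1,-0.0222,0.0242,0,0.1673],[0.1,-0.0222,0.0242,0,0.1673],[0.1,-0.0222,0.0242,0,0.1673],[0.1,-0.0222,0.0242,0,0.1673],[0.1,0,0,0,0],[0.1,0,0,0,0]]'
python3 - <<'E'
from h import *
p,R,o=pose(); d=p[:2]-[.5427,-.1464]; print(p,np.hypot(*d),np.degrees(np.arctan2(d[1],d[0])),np.degrees(np.arctan2(R[1,0],R[0,0])),o["ft_force"],o["grip_force"],o["joint_positions"][6])
spots(["finial","lever_knob"],"side");spots(["finial","lever_knob"],"scene")
E
```

```text
time_s: 30.03
ee_pos: [0.5864, -0.2088, 0.0179]
ee_rot: [0.001, 0.992, -0.127, 0.002]
ft_force: [6.5, -4.0, -5.5]
finger_gap: 0.172
grip_force: 40.0
[ 0.58640918 -0.20881011  0.01791576] 0.07619392216166207 -54.99436629528274 -14.633486479720203 [ 6.51159207 -3.97720406 -5.47813339] 40.04143416881561 -1.7648241798890891
side finial [([0.5366, -0.0783, 0.0152], 0.43)]
side lever_knob [([0.5849, -0.2119, 0.0582], 0.46)]
scene finial [([0.5328, -0.0789, 0.0097], 0.56)]
scene lever_knob [([0.5876, -0.2048, 0.0621], 0.94), ([0.496, 0.1338, 0.0132], 0.5)]
```

```bash
python3 -m crank '[[0.1,-0.0222,0.0242,0,0.1673],[0.1,-0.0222,0.0242,0,0.1673],[0.1,-0.0222,0.0242,0,0.1673],[0.1,-0.0222,0.0242,0,0.1673],[0.1,-0.0222,0.0242,0,0.1673],[0.1,0,0,0,0],[0.1,0,0,0,0]]'
python3 - <<'E'
from h import *
p,R,o=pose(); d=p[:2]-[.5427,-.1464]; print(p,np.hypot(*d),np.degrees(np.arctan2(d[1],d[0])),np.degrees(np.arctan2(R[1,0],R[0,0])),o["ft_force"],o["grip_force"],o["joint_positions"][6])
spots(["finial","lever_knob","index_pin","cam_pivot"],"side");spots(["finial","lever_knob","index_pin","cam_pivot"],"scene");spots(["finial","index_pin","cam_pivot"],"wrist")
go([.5498,-.2211,p[2]],-44.6)
E
```

```text
time_s: 30.92
ee_pos: [0.5556, -0.222, 0.0179]
ee_rot: [0.001, 0.94, -0.34, 0.002]
ft_force: [4.1, -5.9, -5.7]
finger_gap: 0.172
grip_force: 40.1
[ 0.55556025 -0.22201949  0.01785161] 0.07670523720226159 -80.34831922710661 -39.76857382315174 [ 4.08498275 -5.94989157 -5.72444365] 40.07011413574219 -2.110394053931654
side finial [([0.6333, 0.2606, 0.0054], 0.72), ([0.5377, -0.0777, 0.0135], 0.46)]
side lever_knob [([0.5527, -0.2219, 0.0563], 0.64)]
side index_pin [([0.5517, -0.244, 0.0282], 0.77)]
side cam_pivot [([0.5404, -0.148, 0.032], 0.59)]
scene finial [([0.5336, -0.0774, 0.0098], 0.43)]
scene lever_knob [([0.5547, -0.2185, 0.0583], 0.6)]
scene index_pin [([0.5511, -0.2417, 0.0267], 0.65), ([0.4983, 0.132, 0.0127], 0.47)]
scene cam_pivot [([0.5389, -0.143, 0.0357], 0.88)]
wrist finial []
wrist index_pin [([0.5519, -0.2407, 0.0223], 0.76)]
wrist cam_pivot []
from [ 0.5557 -0.222   0.0178] -39.74 shift mm(at start yaw) [-5.1  3.1 -0. ] norm [-0.026  0.015 -0.   ] turn norm 0.162
```

```bash
python3 - <<'E'
import numpy as np
from scipy.optimize import least_squares
P=np.array([[.6175,-.152],[.6113,-.1777],[.5864,-.2088],[.5556,-.2220]])
s=least_squares(lambda c:np.hypot(*(P-c).T)-.075,[.5427,-.1464]); print(s.x,s.fun*1e3)
for yaw in (5.4,):
    c=s.x; print([np.degrees(np.arctan2(*(p-c)[::-1])) for p in P]); a=np.radians(yaw-90); print("target",c+.075*np.array([np.cos(a),np.sin(a)]),"pin",c+.098*np.array([np.cos(a),np.sin(a)]))
E
```

```text
[ 0.54249823 -0.14806973] [ 0.1046726  -0.08914896 -0.06315865  0.0822245 ]
[np.float64(-2.9996873584705392), np.float64(-23.29967970158435), np.float64(-54.13692244097748), np.float64(-79.95050139765947)]
target [ 0.54955636 -0.22273688] pin [ 0.55172085 -0.24563481]
```

```bash
python3 -m crank '[[0.1,-0.019,0.02,0,0.143],[0.1,0,0,0,0],[0.1,0,0,0,0],[0.1,0,0,0,0]]'
python3 - <<'E'
from h import *
p,R,o=pose(); d=p[:2]-[.5425,-.1481]; print(p,np.hypot(*d),np.degrees(np.arctan2(d[1],d[0])),o["ft_force"],o["grip_force"])
im=vision.camera("side"); k=vision.get_calibration("side")
hs=[]; 
spots(["finial","lever_knob","pull","spool","tongs_tip"],"side");spots(["finial","lever_knob","pull","spool"],"scene")
# uprightness: pale silhouette of the finial in the side view
q=lambda X:(lambda v:(k["fx"]*v[0]/v[2]+k["cx"],k["fy"]*v[1]/v[2]+k["cy"]))(np.array(k["R"])@np.array(X)+k["t"])
b,t=q([.5354,-.077,.034]),q([.5354,-.077,.076]); print("expected",np.round(b,1),np.round(t,1))
g=cv2.cvtColor(im,cv2.COLOR_RGB2HSV)
u0=int(b[0])
for v in range(int(t[1])-3,int(b[1])+4,2): print(v," ".join(f"{g[v,u,1]}/{g[v,u,2]}" for u in range(u0-8,u0+9)))
E
```

```text
time_s: 31.95
ee_pos: [0.55, -0.2229, 0.0179]
ee_rot: [0.001, 0.927, -0.375, 0.002]
ft_force: [4.4, -5.9, -5.7]
finger_gap: 0.173
grip_force: 40.1
[ 0.55000521 -0.22288295  0.01785503] 0.07515861416616412 -84.26899307124886 [ 4.44217701 -5.9459505  -5.65023978] 40.134589076042175
side finial [([0.538, -0.0762, 0.0141], 0.42), ([0.5459, -0.2241, 0.0566], 0.33)]
side lever_knob [([0.5455, -0.2228, 0.0566], 0.72)]
side pull [([0.5775, 0.0688, -0.0032], 0.52)]
side spool [([0.6374, 0.258, 0.0054], 0.82)]
side tongs_tip [([0.4977, 0.1345, 0.0148], 0.86), ([0.3431, 0.3547, 0.0079], 0.82), ([0.5238, 0.4411, 0.0173], 0.67)]
scene finial [([0.5337, -0.08, 0.0109], 0.54)]
scene lever_knob [([0.5543, -0.2205, 0.0632], 0.92), ([0.5389, -0.0721, -0.0019], 0.57)]
scene pull [([0.5752, 0.0722, -0.0016], 0.73)]
scene spool [([0.6378, 0.2595, -0.0032], 0.79)]
expected [332.2 165.7] [332.5 153.4]
150 9/84 18/86 15/86 20/91 18/87 21/72 14/75 16/79 20/90 22/81 23/88 19/82 10/74 16/78 19/96 27/67 17/44
152 12/84 12/84 21/87 12/85 21/85 9/82 27/84 28/82 39/99 71/36 15/69 21/48 21/48 20/50 26/49 39/33 15/5
[... 314 characters left out ...]
/91 66/136 26/223 32/216 31/214 33/215 33/216 33/216
160 22/81 19/94 25/228 8/249 26/218 0/255 196/87 149/115 153/107 107/121 30/239 11/249 13/242 15/242 15/241 22/232 32/129
162 16/80 17/89 16/207 16/201 40/245 53/241 175/93 150/104 150/107 117/113 46/207 21/238 13/216 7/232 4/250 8/237 31/106
164 44/75 30/84 13/122 47/130 140/159 146/216 143/98 144/110 140/109 149/103 157/127 153/203 155/235 150/236 119/236 8/96 20/143
166 135/246 120/250 135/255 136/255 142/233 140/239 145/216 143/212 145/208 145/208 143/153 142/61 146/96 151/167 141/231 55/152 28/101
168 135/249 146/162 144/122 145/183 137/247 133/252 141/230 145/171 143/180 145/200 139/244 139/245 128/255 144/232 143/230 130/253 137/251
```

The finial shows upright at its expected place: head centred at col 332, shank at col 331. The lever stands at −84.3° and is held, the bystanders have not moved, and the tongs lie flat. I'm handing in.

```bash
python3 -c "
from station import order
print(order.sign_off())"
```

```text
the job is handed in; nothing more can be done
None
```

The finial stands upright in the clamp's nest, the tongs lie flat on the bench clear of the clamp, and the gripper is holding the cam lever in line with the index pin; handed in at about 32 s, with the verdict not shown to me.

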